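Swap the sample in the bench photometer

TASK

The photometer has finished with the white-capped vial: press its blue sloping front panel in until the catch lets it swing open, then draw the sprung sample carriage out by its orange post to the stop, where it clicks and stays. Stand the white-capped vial upright in the grey tray, and then stand the red-capped vial upright in the carriage's empty black nest. Leave the panel open and the carriage out, keep every vial upright, and leave the other vials where they stand.

Things in the scene. Friction and masses are not known exactly. Their poses are not given: they have to be found in the camera images.
- photometer: White bench photometer, fixed, 330 deep x 226 wide x 152 mm high. Origin on the table under the middle of the panel's hinge line; x points into the instrument, away from its front, z up. Its sample compartment, floor 30 mm above the table, has side walls at y = +-91 to +-113 mm that follow the panel's slope; the roof, 136 to 152 mm above the table, begins at x = 130 mm.
- panel (a joint): Blue panel, 172 wide, 171 mm long, hinged at its lower edge 30 mm up, sloping 41.5 deg from level when shut. Rad: 0 shut, positive open, negative pressed in. Pressed to about -0.03 (4 mm, 4 N at the disc; stop at -0.05) its catch lets go; a spring swings it up (205 mm high) and over to the robot's side in 1.5 s, to lie level at 2.42, top 36 mm up, 174 mm ahead of the hinge. Rise clear of it.
- panel_press (a point): Centre of the white disc, 34 mm across, on the blue panel's outer face in its upper half, where to press; 115 mm up the slope from the hinge; lies on the surface. Moves with the panel.
- carriage (a joint): Travel of the aluminium sample carriage in m: 0 home inside the photometer, 0.10 fully out at its stop; it moves level along the photometer's -x axis. A spring pulls it home (1 N at first, about 3.5 N at the stop) until, at about 0.095, a catch clicks in and keeps it out.
- carriage_grip (a point): On the axis of the carriage's upright orange post, where to pinch it: 66 mm above the table, 8 mm below its top. Post 16 mm across, rising 18 mm from a bar 14 mm wide (48 to 56 mm above the table). When home, it is 74 mm behind the hinge line, under the panel. Axes as the photometer's. Moves with the carriage.
- carriage_nest (a point): Centre of the floor of the carriage's black square nest for a vial, 56 mm above the table; nest 37 mm wide inside, walls 4 mm thick and 8 mm high; 76 mm behind the post, under the roof when the carriage is home. Axes as the photometer's. Moves with the carriage.
- white_vial: Finished sample: capped glass vial with a white cap, 28 mm across, 75 mm high (cap the top 19 mm), 45 g. Starts in the nest of the carriage. Origin at the centre of its underside, z up along its axis.
- red_vial: Next sample: the same vial with a red cap. Starts in the yellow tray among other vials. Origin at the centre of its underside.
- blue_vial: The same vial with a blue cap, to be left alone, in the yellow tray. Origin at the centre of its underside.
- black_vial: The same vial with a black cap, to be left alone, in the yellow tray. Origin at the centre of its underside.
- green_vial: The same vial with a green cap, to be left alone, near the far (+x) end of the grey tray. Origin at the centre of its underside.
- fresh_tray: Fixed yellow open tray, 200 (along x) x 110 x 16 mm, floor and walls 4 mm thick; on one side of the photometer, with three vials in a row along its x axis, about 62 mm apart. Origin at the centre of its underside.
- done_tray: Fixed grey open tray of the same size for finished vials, on the other side; the green-capped vial stands about 68 mm towards +x from its centre, the rest is free. Origin at the centre of its underside, its floor 4 mm higher.

How it is judged:
By the outcome, as a careful person would: the job done as asked, in the order asked, and still so for the second after the job is handed in, with the robot touching nothing.
It also fails if it takes over 72 s, if anything falls off the work surface, if the arm or the gripper's body presses on something with over 40 N, if the wrist force passes 120 N, or if a joint passes its speed limit or range.

ROBOT

A 6-joint arm with a two-finger parallel gripper is mounted at the origin on the work surface. World frame = base frame: x ahead of the robot, y to its left, z up, the work surface at z = 0. Lengths are in m, angles in rad, forces in N, time in s.
With the tool pointing down it reaches from about 0.25 to 0.725 m from the base axis. Payload 4 kg.
Tool frame: the origin (TCP) lies at the very end of the fingers, on their centre line; the grasp point (between the pads) lies 19 mm behind it; y points along the fingers, z is the direction in which the jaws open and shut, and the axes are right-handed (so a half turn about y gives the same grasp; the last joint's range is limited). The gripper opens to 85 mm and grips with 20 to 120 N. Pads are 22 mm wide; open, the fingers measure 114 mm over their backs; the gripper's body (76 mm by 85 mm) begins 54 mm behind the grasp point. The pads swing forward as they close: fully open they stand 13 mm farther back than shut.
Start: joints at [-1.146, 0.241, 0.005, 1.335, 0, 1.571], TCP at [0.206, -0.456, 0.231] pointing down, gripper open.
Joint ranges: [-2.72, 2.72], [-1.05, 1.87], [-1.09, 1.28], [-1.99, 2.15], [-1.42, 1.44], [-3.14, 3.14]. Speed limits (rad/s): [2.79, 2.79, 3.14, 3.14, 3.14, 3.14].

INTERFACE

Orientations are given as a unit quaternion [x, y, z, w].
In Python, from workcell import bot gives the robot as it stands. The module is installed in compiled form; this text tells all that it offers.
- The arm moves only by the tool move_arm, never from a script. Its argument "increments" is a list of rows, each an object with "grip": the closure, from 0 (fully open) to 1 (shut); "linear": the shift along the tool's x, y, z scaled (see below), a list of three; "twist": the turn about the tool's y scaled (see below). A call has exactly 5 rows; each row shifts and turns the pose as measured when the row begins, along the tool's axes as they then stand; what a row does not reach is not made up. The controller multiplies each number of a shift by 0.2 m and each number of a turn by 2 rad. A row lasts 1/10 s, in which the tool goes at most 50 mm and 8.59 degrees, less where a joint would pass 70% of its speed; a pose out of reach is approached as far as the arm can. A call with a number of a shift or a turn outside -1 to 1 is refused whole. A call with a gripper value outside its range is refused whole. The fingers move at their own pace and stop on an object; the grip force is fixed at half the most. Time passes only in rows, so rows that do not move let the fingers close, or fill a call up. It gives the time, the measured TCP pose, the force and the opening at its end, in the units of the state.
- bot.get_obs(): the state, without advancing time (a new reading comes with each control period).
- bot.camera(name): name is "scene" or "top"; returns (picture, depth): 400x640x3 uint8, blue, green, red; 400x640 float32, m along the optical axis (not along the pixel's ray), 0 where there is no reading.
- bot.camera_params(name): a dict with "camera_matrix" (3x3 intrinsics, pixels), "rvec" (rotation vector, rad) and "tvec" (3), from world to camera coordinates, as OpenCV has them. Camera axes: x right, y down, z forward; pixel columns grow to the right and rows downward; lengths in m; the calibration is good to about 2 mm. A picture is of the moment at which its call begins. camera_params takes no time and is no camera call.
- bot.job_done(): hands the job in, once; it reports no verdict.
The state is a dict: "clock": time; "joint_pos": joint angles; "joint_vel": joint speeds; "tau": joint torques, N m; "eef_pos": TCP position; "tool_rot": TCP orientation; "ft_force": force on the tool from outside, world axes, zero at the start; "ft_torque": the same for the moment, N m; "grip_width": finger opening in m.
Only numpy, scipy, OpenCV 4.12 (cv2) and the standard library are available. Lean on these libraries where they do the work, as an engineer would, in place of code of your own. Each camera call takes 0.05 s, during which the arm holds its last target. There are 200 camera calls.

## Working session

There is one attempt and no reset: what is moved stays moved. The work goes in short steps, Python scripts to look and compute and a tool call to move; the robot and the scene stay as the last step left them, time stands still between calls to the robot, and variables do not carry over. Pictures are saved under pics/ and viewed, about 8 in all and at most 12, crops included, and the job is handed in when it is done.

Besides the shell and the picture viewer there is one more tool, called as a command line: name --argument value ..., lists and objects as JSON in quotes. move_arm: Moves the arm, as the interface text tells. Its arguments: {"type":"object","properties":{"increments":{"type":"array"}},"required":["increments"]}

```bash
mkdir -p pics
cat > h.py <<'E'
import numpy as np,cv2
from scipy.spatial.transform import Rotation as R
from workcell import bot
def cloud(name):
    im,d=bot.camera(name); p=bot.camera_params(name)
    K=np.array(p["camera_matrix"]);Rm=cv2.Rodrigues(np.array(p["rvec"],float))[0];t=np.array(p["tvec"],float).ravel()
    v,u=np.mgrid[:d.shape[0],:d.shape[1]]
    c=np.stack([(u-K[0,2])/K[0,0]*d,(v-K[1,2])/K[1,1]*d,d],-1)
    P=(c-t)@Rm; P[d==0]=np.nan
    return im,d,P
def st():
    o=bot.get_obs(); np.set_printoptions(precision=4,suppress=True)
    print(o["clock"],"tcp",np.array(o["eef_pos"]),"F",np.array(o["ft_force"]),"w",o["grip_width"],"q",np.array(o["joint_pos"]))
    print(R.from_quat(o["tool_rot"]).as_matrix())
E
python3 - <<'E'
from h import *
st()
for n in("scene","top"):
    im,d,P=cloud(n); cv2.imwrite(f"pics/{n}0.png",im); np.save(f"{n}0.npy",P); np.save(f"{n}0i.npy",im)
    p=bot.camera_params(n);Rm=cv2.Rodrigues(np.array(p["rvec"],float))[0];print(n,-Rm.T@np.array(p["tvec"]).ravel(),Rm[2])
E
```

```text
0.0 tcp [ 0.2058 -0.455   0.2304] F [ 0.3144 -0.4086 -0.6546] w 0.08520485455336076 q [-1.146   0.2415  0.0037  1.3352 -0.      1.5708]
[[-0.9111 -0.0009  0.4121]
 [-0.4121  0.0019 -0.9111]
 [ 0.     -1.     -0.0021]]
scene [1.0822 0.2109 0.8631] [-0.5391 -0.2532 -0.8033]
top [0.4023 0.0023 1.2592] [ 0.1198 -0.0257 -0.9925]
```

View pics/top0.png

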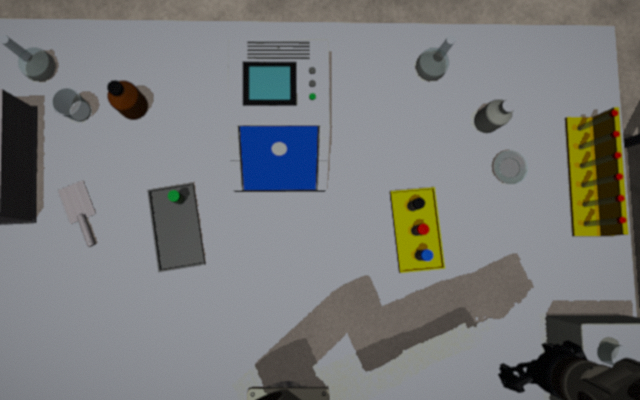

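View pics/scene0.png

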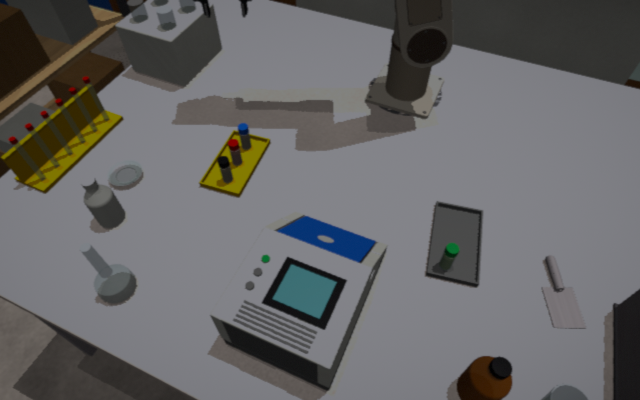

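The top view shows the blue panel at about (279,158) with its disc at (279,149). The grey tray is at (177,227), with the green cap at (174,196). In the yellow tray the black, red and blue caps are at (416,203), (421,229) and (426,255). The scene view agrees.

```bash
cat > m.py <<'E'
from h import *
P=np.load("top0.npy");im=np.load("top0i.npy").astype(int)
b,g,r=im[...,0],im[...,1],im[...,2]
def reg(m,u0,u1,v0,v1):
    k=np.zeros(m.shape,bool);k[v0:v1,u0:u1]=m[v0:v1,u0:u1];return k&np.isfinite(P[...,0])
blue=reg((b>120)&(r<60),230,330,115,200)
Q=P[blue];c=Q.mean(0);w=np.linalg.svd(Q-c,full_matrices=False)[2];n=w[2]*np.sign(w[2][2])
print("panel c",c,"n",n,"slope",np.degrees(np.arccos(n[2])),"z",Q[:,2].min(),Q[:,2].max())
yaw=np.arctan2(-n[1],-n[0]);print("yaw panel",np.degrees(yaw))
v,u=np.where(blue);rect=cv2.minAreaRect(np.c_[Q[:,0],Q[:,1]].astype(np.float32));print("rect",rect)
dk=reg((b>150)&(g>150)&(r>150),268,290,140,158);print("disc",P[dk].mean(0),dk.sum(),P[dk].std(0))
ex=np.array([np.cos(yaw),np.sin(yaw),0]);ey=np.array([-ex[1],ex[0],0])
print("panel local extents", [(np.percentile(Q@e,1),np.percentile(Q@e,99)) for e in(ex,ey)])
# caps
for nm,m in dict(red=(r>120)&(g<70)&(b<70),blue=(b>120)&(r<70),green=(g>90)&(r<70)&(b<90),black=(r<45)&(g<45)&(b<45)).items():
    box=(395,440,190,268) if nm!="green" else (160,190,185,208)
    k=reg(m,*box)
    z=P[...,2]; k2=k&(z>.065)
    if k2.sum(): print(nm,P[k2].mean(0),np.median(P[k2],0),k2.sum(),z[k2].max())
for nm,m,box in(("yellow",(r>140)&(g>120)&(b<80),(380,450,180,280)),("grey",(r<150)&(abs(r-b)<25),(140,215,178,276))):
    k=reg(m,*box)&(P[...,2]<.03)
    rc=cv2.minAreaRect(P[k][:,:2].astype(np.float32));print(nm,rc,np.percentile(P[k][:,2],[5,50,95]))
E
python3 m.py
```

```text
panel c [0.62731185 0.02387212 0.09023946] n [-0.66411576 -0.00675025  0.74759929] slope 41.61715359496572 z 0.028309077949740885 0.14904153747444593
yaw panel 0.5823493220549916
rect ((0.6259955763816833, 0.02298571914434433), (0.1258351355791092, 0.1705976128578186), 0.17775849997997284)
disc [nan nan nan] 0 [nan nan nan]
panel local extents [(np.float64(0.5642255923468676), np.float64(0.6876686409285715)), (np.float64(-0.06534999473308947), np.float64(0.10027638057415507))]
red [ 0.46442259 -0.30921409  0.07918789] [ 0.46383355 -0.30890971  0.07927667] 88 0.08465772906776362
blue [ 0.40460678 -0.31616284  0.07889338] [ 0.40431651 -0.31590174  0.0788519 ] 94 0.08606253818234766
green [0.5404586  0.26579464 0.07971934] [0.54069103 0.26598886 0.0797091 ] 102 0.08617457666108722
black [ 0.52406758 -0.29842312  0.07790067] [ 0.52395207 -0.2985409   0.07851502] 95 0.08590935589908838
yellow ((0.46399766206741333, -0.30994078516960144), (0.19265234470367432, 0.1016436368227005), 5.544007301330566) [-3.36432970e-05  4.09400437e-03  8.44537553e-03]
grey ((0.4745899438858032, 0.2725141644477844), (0.23919889330863953, 0.18252229690551758), 1.1470656394958496) [-0.0024577   0.00305724  0.01512364]m.py:11: RuntimeWarning: Mean of empty slice.
  dk=reg((b>150)&(g>150)&(r>150),268,290,140,158);print("disc",P[dk].mean(0),dk.sum(),P[dk].std(0))
  ret = um.true_divide(
  ret = _var(a, axis=axis, dtype=dtype, out=out, ddof=ddof,
  arrmean = um.true_divide(arrmean, div, out=arrmean,
  ret = um.true_divide(
```

move_arm --increments '[{"grip": 1, "linear": [0, 0, 0], "twist": 0.075}, {"grip": 1, "linear": [0, 0, 0], "twist": 0.075}, {"grip": 1, "linear": [0, 0, 0], "twist": 0.062}, {"grip": 1, "linear": [-0.16, 0, -0.18], "twist": 0}, {"grip": 1, "linear": [-0.16, 0, -0.18], "twist": 0}]'

```text
clock: 0.6
eef_pos: [0.2683, -0.385, 0.2275]
tool_rot: [0.007, 0.709, -0.705, -0.01]
ft_force: [0.3, -0.6, -0.9]
grip_width: 0.0124
```

Run:
```python
from h import *
st()
P=np.load("top0.npy");im=np.load("top0i.npy").astype(int)
k=np.zeros(P.shape[:2],bool);s=(slice(138,162),slice(266,294))
k[s]=(im[...,2]>100)[s];print("disc",k.sum(),np.nanmedian(P[k],0),np.nanmean(P[k],0))
S=np.load("scene0.npy");i2=np.load("scene0i.npy").astype(int)
k=np.zeros(S.shape[:2],bool);s=(slice(228,250),slice(310,340));k[s]=(i2[...,2]>100)[s];print("disc scene",k.sum(),np.nanmean(S[k],0))
k=(im.max(-1)<130)&(P[...,2]>-.01)&(P[...,2]<.022);k[:, :145]=0;k[:,210:]=0;k[:180]=0;k[275:]=0
k=cv2.morphologyEx(k.astype(np.uint8),cv2.MORPH_OPEN,np.ones((3,3)))>0
print("grey",cv2.minAreaRect(P[k][:,:2].astype(np.float32)),P[k].mean(0), P[227,177],k.sum())
```

```text
0.6 tcp [ 0.2683 -0.385   0.2275] F [ 0.2825 -0.5846 -0.9159] w 0.012378586576637606 q [-0.962   0.1871 -0.0733  1.3171 -0.0002  2.2044]
[[-0.9997 -0.004  -0.0248]
 [ 0.0248  0.0054 -0.9997]
 [ 0.0042 -1.     -0.0053]]
disc 149 [0.6457 0.0232 0.1066] [0.6453 0.0237 0.1069]
disc scene 95 [0.6647 0.0225 0.1231]
grey ((0.47428613901138306, 0.273456871509552), (0.20506678521633148, 0.11892705410718918), 9.549270629882812) [0.4696 0.272  0.0061] [0.4717 0.2698 0.0077] 3901
```

move_arm --increments '[{"grip": 1, "linear": [-0.16, 0, -0.18], "twist": -0.012}, {"grip": 1, "linear": [-0.16, 0, -0.18], "twist": 0}, {"grip": 1, "linear": [-0.16, 0, -0.18], "twist": 0}, {"grip": 1, "linear": [-0.16, 0, -0.18], "twist": 0}, {"grip": 1, "linear": [-0.16, 0, -0.18], "twist": 0}]'

```text
clock: 1.1
eef_pos: [0.4327, -0.1988, 0.2259]
tool_rot: [-0.001, 0.71, -0.705, -0.004]
ft_force: [0.8, -0.9, -1.1]
grip_width: -0.0001
```

move_arm --increments '[{"grip": 1, "linear": [-0.16, 0, -0.18], "twist": 0}, {"grip": 1, "linear": [-0.16, 0, -0.18], "twist": 0}, {"grip": 1, "linear": [-0.16, 0, -0.18], "twist": 0}, {"grip": 1, "linear": [-0.16, 0, -0.18], "twist": 0}, {"grip": 1, "linear": [-0.16, 0, -0.18], "twist": 0}]'

```text
clock: 1.6
eef_pos: [0.5973, -0.0105, 0.2239]
tool_rot: [-0.002, 0.709, -0.705, -0.005]
ft_force: [0.5, -0.4, 0.4]
grip_width: 0.0002
```

move_arm --increments '[{"grip": 1, "linear": [-0.16, 0, -0.17], "twist": 0}, {"grip": 1, "linear": [0, 0.2, 0], "twist": 0}, {"grip": 1, "linear": [0, 0.15, 0], "twist": 0}, {"grip": 1, "linear": [0, 0.1, 0], "twist": 0}, {"grip": 1, "linear": [0, 0, 0], "twist": 0}]'

```text
clock: 2.1
eef_pos: [0.6359, 0.0239, 0.1281]
tool_rot: [-0.013, 0.713, -0.701, 0.008]
ft_force: [-1.0, -0.6, -0.2]
grip_width: -0.0001
```

move_arm --increments '[{"grip": 1, "linear": [0, 0.05, 0], "twist": 0}, {"grip": 1, "linear": [0, 0.03, 0], "twist": 0}, {"grip": 1, "linear": [0, 0.015, 0], "twist": 0}, {"grip": 1, "linear": [0, 0.015, 0], "twist": 0}, {"grip": 1, "linear": [0, 0.0, 0], "twist": 0}]'

```text
clock: 2.6
eef_pos: [0.6367, 0.0236, 0.1079]
tool_rot: [-0.012, 0.713, -0.701, 0.009]
ft_force: [-0.9, 0.4, -0.0]
grip_width: -0.0002
```

move_arm --increments '[{"grip": 1, "linear": [0, 0.012, 0], "twist": 0}, {"grip": 1, "linear": [0, 0.012, 0], "twist": 0}, {"grip": 1, "linear": [0, 0.0, 0], "twist": 0}, {"grip": 1, "linear": [0, 0.0, 0], "twist": 0}, {"grip": 1, "linear": [0, 0.0, 0], "twist": 0}]'

```text
clock: 3.1
eef_pos: [0.638, 0.0236, 0.1063]
tool_rot: [-0.01, 0.713, -0.701, 0.01]
ft_force: [-0.5, 0.0, 2.0]
grip_width: 0.0001
```

move_arm --increments '[{"grip": 1, "linear": [0, 0.02, 0], "twist": 0}, {"grip": 1, "linear": [0, 0.02, 0], "twist": 0}, {"grip": 1, "linear": [0, 0.015, 0], "twist": 0}, {"grip": 1, "linear": [0, 0.01, 0], "twist": 0}, {"grip": 1, "linear": [0, 0.01, 0], "twist": 0}]'

```text
clock: 3.6
eef_pos: [0.6396, 0.0236, 0.1019]
tool_rot: [-0.006, 0.713, -0.701, 0.014]
ft_force: [-5.1, -0.7, 9.9]
grip_width: 0.0001
```

move_arm --increments '[{"grip": 1, "linear": [0, 0.02, 0], "twist": 0}, {"grip": 1, "linear": [0, 0.01, 0], "twist": 0}, {"grip": 1, "linear": [0, -0.25, 0], "twist": 0}, {"grip": 1, "linear": [0, -0.25, 0], "twist": 0}, {"grip": 1, "linear": [0, -0.25, 0], "twist": 0}]'

```text
clock: 4.1
eef_pos: [0.6322, 0.0206, 0.2421]
tool_rot: [-0.013, 0.713, -0.701, 0.008]
ft_force: [2.0, 0.6, 0.8]
grip_width: 0.0002
```

move_arm --increments '[{"grip": 0.4, "linear": [0, 0, 0], "twist": 0}, {"grip": 0.4, "linear": [0, 0, 0], "twist": 0}, {"grip": 0.4, "linear": [0, 0, 0], "twist": 0}, {"grip": 0.4, "linear": [0, 0, 0], "twist": 0}, {"grip": 0.4, "linear": [0, 0, 0], "twist": 0}]'

```text
clock: 4.6
eef_pos: [0.6363, 0.0205, 0.2477]
tool_rot: [-0.008, 0.713, -0.701, 0.012]
ft_force: [0.1, -0.6, -0.2]
grip_width: 0.0511
```

move_arm --increments '[{"grip": 0.4, "linear": [0, 0, 0], "twist": 0}, {"grip": 0.4, "linear": [0, 0, 0], "twist": 0}, {"grip": 0.4, "linear": [0, 0, 0], "twist": 0}, {"grip": 0.4, "linear": [0, 0, 0], "twist": 0}, {"grip": 0.4, "linear": [0, 0, 0], "twist": 0}]'

```text
clock: 5.1
eef_pos: [0.635, 0.0205, 0.2439]
tool_rot: [-0.01, 0.713, -0.701, 0.01]
ft_force: [-0.5, -1.1, -0.4]
grip_width: 0.0511
```

Run:
```python
from h import *
st()
a,_,P=cloud("top");b,_,S=cloud("scene")
np.save("top1.npy",P);np.save("scene1.npy",S)
cv2.imwrite("pics/p1.png",np.hstack([cv2.resize(a[60:260,180:380],(400,400)),cv2.resize(b[140:340,230:430],(400,400))]))
```

```text
5.1 tcp [0.635  0.0205 0.2439] F [-0.5388 -1.0742 -0.3984] w 0.051052543044464015 q [0.0243 0.5182 0.4454 1.498  0.0165 3.1374]
[[-0.9996 -0.0004  0.0286]
 [-0.0286  0.0165 -0.9995]
 [-0.0001 -0.9999 -0.0165]]
```

View pics/p1.png

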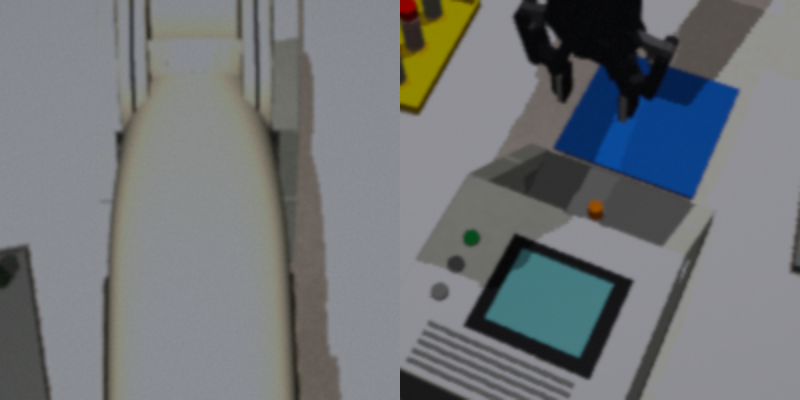

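The panel is open and lying level. The orange post shows at crop (596,210), about scene (328,245). Joint 6 is at its limit, so I'll take the equivalent grasp half a turn back.

move_arm --increments '[{"grip": 0.4, "linear": [0, 0, 0], "twist": -0.075}, {"grip": 0.4, "linear": [0, 0, 0], "twist": -0.075}, {"grip": 0.4, "linear": [0, 0, 0], "twist": -0.075}, {"grip": 0.4, "linear": [0, 0, 0], "twist": -0.075}, {"grip": 0.4, "linear": [0, 0, 0], "twist": -0.075}]'

```text
clock: 5.7
eef_pos: [0.6353, 0.0205, 0.2449]
tool_rot: [-0.268, 0.659, -0.648, 0.273]
ft_force: [-0.3, -0.8, 0.7]
grip_width: 0.0516
```

move_arm --increments '[{"grip": 0.4, "linear": [0, 0, 0], "twist": -0.075}, {"grip": 0.4, "linear": [0, 0, 0], "twist": -0.075}, {"grip": 0.4, "linear": [0, 0, 0], "twist": -0.075}, {"grip": 0.4, "linear": [0, 0, 0], "twist": -0.075}, {"grip": 0.4, "linear": [0, 0, 0], "twist": -0.075}]'

```text
clock: 6.2
eef_pos: [0.6357, 0.0205, 0.2459]
tool_rot: [-0.486, 0.512, -0.506, 0.496]
ft_force: [0.4, -0.9, -0.3]
grip_width: 0.0517
```

move_arm --increments '[{"grip": 0.4, "linear": [0, 0, 0], "twist": -0.075}, {"grip": 0.4, "linear": [0, 0, 0], "twist": -0.075}, {"grip": 0.4, "linear": [0, 0, 0], "twist": -0.075}, {"grip": 0.4, "linear": [0, 0, 0], "twist": -0.075}, {"grip": 0.4, "linear": [0, 0, 0], "twist": -0.075}]'

```text
clock: 6.7
eef_pos: [0.636, 0.0205, 0.2469]
tool_rot: [-0.637, 0.295, -0.293, 0.649]
ft_force: [0.1, 0.9, 0.1]
grip_width: 0.0512
```

move_arm --increments '[{"grip": 0.4, "linear": [0, 0, 0], "twist": -0.075}, {"grip": 0.4, "linear": [0, 0, 0], "twist": -0.075}, {"grip": 0.4, "linear": [0, 0, 0], "twist": -0.075}, {"grip": 0.4, "linear": [0, 0, 0], "twist": -0.075}, {"grip": 0.4, "linear": [0, 0, 0], "twist": -0.075}]'

```text
clock: 7.2
eef_pos: [0.6363, 0.0204, 0.248]
tool_rot: [-0.7, 0.036, -0.04, 0.712]
ft_force: [-0.7, -0.3, -0.4]
grip_width: 0.0512
```

Run:
```python
from h import *
st()
b,_,S=cloud("scene");b=b.astype(int)
k=(b[...,2]>140)&(b[...,0]<80)&(b[...,1]<150)&(b[...,1]>50);k[:225]=0;k[260:]=0;k[:,:300]=0;k[:,350:]=0
print("post",k.sum(),np.nanmedian(S[k],0),np.nanmean(S[k],0),np.nanmin(S[k],0),np.nanmax(S[k],0))
```

```text
7.2 tcp [0.6363 0.0204 0.248 ] F [-0.6538 -0.2933 -0.4424] w 0.05120701924196244 q [0.0243 0.514  0.449  1.4984 0.0165 0.1313]
[[ 0.9943  0.007   0.1067]
 [-0.1068  0.0167  0.9941]
 [ 0.0052 -0.9998  0.0173]]
post 18 [0.6324 0.0221 0.074 ] [0.6325 0.0225 0.0742] [0.6273 0.0179 0.0713] [0.6364 0.0267 0.0771]
```

move_arm --increments '[{"grip": 0.4, "linear": [-0.012, 0, 0.012], "twist": -0.053}, {"grip": 0.4, "linear": [0, 0.2, 0], "twist": 0}, {"grip": 0.4, "linear": [0, 0.2, 0], "twist": 0}, {"grip": 0.4, "linear": [0, 0.2, 0], "twist": 0}, {"grip": 0.4, "linear": [0, 0.1, 0], "twist": 0}]'

```text
clock: 7.75
eef_pos: [0.6406, 0.0257, 0.1111]
tool_rot: [-0.701, -0.006, -0.01, 0.713]
ft_force: [-0.1, 0.3, -1.1]
grip_width: 0.0511
```

move_arm --increments '[{"grip": 0.4, "linear": [-0.03, 0.05, -0.015], "twist": 0}, {"grip": 0.4, "linear": [0, 0.1, 0], "twist": 0}, {"grip": 0.4, "linear": [0, 0.08, 0], "twist": 0}, {"grip": 0.4, "linear": [0, 0.03, 0], "twist": 0}, {"grip": 0.4, "linear": [0, 0, 0], "twist": 0}]'

```text
clock: 8.25
eef_pos: [0.6325, 0.0235, 0.0526]
tool_rot: [-0.701, 0.001, -0.012, 0.713]
ft_force: [-0.1, -0.3, -0.6]
grip_width: 0.0512
```

Run:
```python
from h import *
st()
```

```text
8.25 tcp [0.6325 0.0235 0.0526] F [-0.084  -0.3487 -0.5515] w 0.05116750920037302 q [0.0293 0.6105 0.0905 1.0347 0.0165 0.0475]
[[ 0.9997  0.0156  0.0179]
 [-0.0182  0.0169  0.9997]
 [ 0.0153 -0.9997  0.0172]]
```

move_arm --increments '[{"grip": 1, "linear": [0, 0.01, 0], "twist": 0}, {"grip": 1, "linear": [0, 0, 0], "twist": 0}, {"grip": 1, "linear": [0, 0, 0], "twist": 0}, {"grip": 1, "linear": [0, 0, 0], "twist": 0}, {"grip": 1, "linear": [0, 0, 0], "twist": 0}]'

```text
clock: 8.75
eef_pos: [0.6338, 0.0221, 0.0526]
tool_rot: [-0.702, 0.001, -0.014, 0.712]
ft_force: [0.9, -0.5, -3.0]
grip_width: 0.0142
```

move_arm --increments '[{"grip": 1, "linear": [-0.1, -0.001, -0.002], "twist": 0}, {"grip": 1, "linear": [-0.1, -0.001, -0.002], "twist": 0}, {"grip": 1, "linear": [-0.1, -0.001, -0.002], "twist": 0}, {"grip": 1, "linear": [-0.1, -0.001, -0.002], "twist": 0}, {"grip": 1, "linear": [-0.08, -0.001, -0.002], "twist": 0}]'

```text
clock: 9.25
eef_pos: [0.5443, 0.0213, 0.0527]
tool_rot: [-0.702, -0.005, -0.021, 0.712]
ft_force: [5.3, -0.8, -7.5]
grip_width: 0.0139
```

move_arm --increments '[{"grip": 1, "linear": [-0.03, 0, 0], "twist": 0}, {"grip": 1, "linear": [-0.03, 0, 0], "twist": 0}, {"grip": 1, "linear": [-0.02, 0, 0], "twist": 0}, {"grip": 1, "linear": [-0.02, 0, 0], "twist": 0}, {"grip": 1, "linear": [-0.02, 0, 0], "twist": 0}]'

```text
clock: 9.75
eef_pos: [0.534, 0.0213, 0.0528]
tool_rot: [-0.703, -0.014, -0.031, 0.711]
ft_force: [11.4, -1.6, -13.4]
grip_width: 0.014
```

move_arm --increments '[{"grip": 1, "linear": [-0.02, 0, 0], "twist": 0}, {"grip": 1, "linear": [0, 0, 0], "twist": 0}, {"grip": 0.3, "linear": [0, 0, 0], "twist": 0}, {"grip": 0.3, "linear": [0, 0, 0], "twist": 0}, {"grip": 0.3, "linear": [0, 0, 0], "twist": 0}]'

```text
clock: 10.25
eef_pos: [0.5362, 0.0224, 0.054]
tool_rot: [-0.702, -0.018, -0.034, 0.712]
ft_force: [-0.3, -0.4, 0.1]
grip_width: 0.0568
```

move_arm --increments '[{"grip": 0.3, "linear": [0, -0.2, 0], "twist": 0}, {"grip": 0.3, "linear": [0, -0.25, 0], "twist": 0.02}, {"grip": 0.3, "linear": [0, -0.25, 0], "twist": 0.018}, {"grip": 0.3, "linear": [-0.25, -0.1, 0], "twist": 0}, {"grip": 0.3, "linear": [-0.25, 0, 0], "twist": 0}]'

```text
clock: 10.75
eef_pos: [0.4332, 0.0312, 0.2123]
tool_rot: [-0.699, 0.01, -0.063, 0.713]
ft_force: [0.0, 0.7, 1.0]
grip_width: 0.0597
```

Run:
```python
from h import *
st()
a,_,P=cloud("top");b,_,S=cloud("scene")
np.save("top2.npy",P);np.save("scene2.npy",S);np.save("top2i.npy",a);np.save("scene2i.npy",b)
cv2.imwrite("pics/p2.png",np.hstack([cv2.resize(a[60:260,180:380],(400,400)),cv2.resize(b[140:340,230:430],(400,400))]))
```

```text
10.75 tcp [0.4332 0.0312 0.2123] F [0.0413 0.7206 0.9794] w 0.0596730837903323 q [ 0.064   0.0605 -0.2638  1.17    0.0112  0.1665]
[[ 0.992   0.0757  0.1011]
 [-0.1026  0.0161  0.9946]
 [ 0.0736 -0.997   0.0237]]
```

View pics/p2.png

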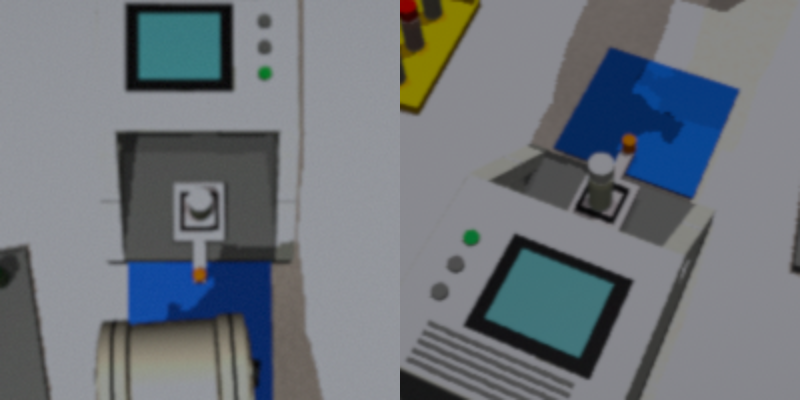

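move_arm --increments '[{"grip": 0.2, "linear": [0, 0, 0], "twist": -0.051}, {"grip": 0.2, "linear": [0, 0, 0], "twist": 0}, {"grip": 0.2, "linear": [0, 0, 0], "twist": 0}, {"grip": 0.2, "linear": [0, 0, 0], "twist": 0}, {"grip": 0.2, "linear": [0, 0, 0], "twist": 0}]'

```text
clock: 11.35
eef_pos: [0.424, 0.0318, 0.2102]
tool_rot: [-0.701, -0.024, -0.023, 0.713]
ft_force: [0.1, 0.6, 0.7]
grip_width: 0.0683
```

Run:
```python
from h import *
st()
P=np.load("top2.npy")
z=P[...,2]
k=np.zeros(z.shape,bool);k[140:180,265:295]=1
k&=(z>.12)&(z<.14);print("white top",k.sum(),np.nanmedian(P[k],0),P[k].mean(0),P[k].min(0),P[k].max(0))
k=np.zeros(z.shape,bool);k[190:202,274:286]=1;b=np.load("top2i.npy").astype(int);k&=(b[...,2]>130)&(b[...,0]<90)
print("post",k.sum(),np.nanmedian(P[k],0))
S=np.load("scene2.npy");k=np.zeros(S.shape[:2],bool);k[205:260,310:345]=1;k&=(S[...,2]>.127)&(S[...,2]<.137);print("white scene",k.sum(),np.nanmedian(S[k],0))
```

```text
11.35 tcp [0.424  0.0318 0.2102] F [0.1349 0.6015 0.6711] w 0.06830922256939244 q [ 0.066   0.0506 -0.2793  1.1733  0.0124  0.0655]
[[ 0.9978  0.0666 -0.0015]
 [ 0.0004  0.0169  0.9999]
 [ 0.0666 -0.9976  0.0168]]
white top 124 [0.6155 0.0214 0.1315] [0.6153 0.0214 0.1313] [0.6026 0.0092 0.1213] [0.6297 0.0339 0.1381]
post 26 [0.5386 0.0231 0.0749]
white scene 127 [0.6194 0.0214 0.1311]
```

move_arm --increments '[{"grip": 0.2, "linear": [0.2, 0, -0.013], "twist": 0}, {"grip": 0.2, "linear": [0.2, 0, -0.013], "twist": 0}, {"grip": 0.2, "linear": [0.2, 0, -0.013], "twist": 0}, {"grip": 0.2, "linear": [0.2, 0, -0.013], "twist": 0}, {"grip": 0.2, "linear": [0.1, 0, 0], "twist": 0}]'

```text
clock: 11.85
eef_pos: [0.6064, 0.0207, 0.2184]
tool_rot: [-0.701, -0.02, -0.022, 0.713]
ft_force: [-0.5, 0.2, 0.0]
grip_width: 0.0683
```

```bash
python3 -c "
from h import *
st()"
```

```text
11.85 tcp [0.6064 0.0207 0.2184] F [-0.4686  0.2117  0.0226] w 0.06834653454746563 q [0.0264 0.411  0.2099 1.309  0.0154 0.0293]
[[ 0.9982  0.0602  0.0019]
 [-0.0029  0.017   0.9999]
 [ 0.0601 -0.998   0.0172]]
```

move_arm --increments '[{"grip": 0.2, "linear": [0.025, 0.2, -0.005], "twist": 0}, {"grip": 0.2, "linear": [0, 0.2, 0], "twist": 0}, {"grip": 0.2, "linear": [0, 0.12, 0], "twist": 0}, {"grip": 0.2, "linear": [0, 0.07, 0], "twist": 0}, {"grip": 0.2, "linear": [0, 0, 0], "twist": 0}]'

```text
clock: 12.35
eef_pos: [0.626, 0.0211, 0.0934]
tool_rot: [-0.701, -0.019, -0.024, 0.713]
ft_force: [-0.5, 0.8, -0.2]
grip_width: 0.068
```

```bash
python3 -c "
from h import *
st()"
```

```text
12.35 tcp [0.626  0.0211 0.0934] F [-0.527   0.8012 -0.1509] w 0.06800694057132786 q [0.0261 0.5275 0.0594 1.0406 0.0155 0.0338]
[[ 0.9981  0.0616  0.0067]
 [-0.0078  0.0171  0.9998]
 [ 0.0615 -0.998   0.0176]]
```

move_arm --increments '[{"grip": 0.2, "linear": [-0.042, 0, 0], "twist": 0}, {"grip": 0.2, "linear": [0, 0, 0], "twist": 0}, {"grip": 1, "linear": [0, 0, 0], "twist": 0}, {"grip": 1, "linear": [0, 0, 0], "twist": 0}, {"grip": 1, "linear": [0, 0, 0], "twist": 0}]'

```text
clock: 12.85
eef_pos: [0.6192, 0.021, 0.0965]
tool_rot: [-0.701, -0.021, -0.027, 0.713]
ft_force: [-0.6, -1.5, 1.8]
grip_width: 0.0265
```

move_arm --increments '[{"grip": 1, "linear": [0, 0, 0], "twist": 0}, {"grip": 1, "linear": [0, -0.03, 0], "twist": 0}, {"grip": 1, "linear": [0, -0.05, 0], "twist": 0}, {"grip": 1, "linear": [0, -0.1, 0], "twist": 0}, {"grip": 1, "linear": [0, -0.1, 0], "twist": 0}]'

```text
clock: 13.35
eef_pos: [0.6137, 0.02, 0.1536]
tool_rot: [-0.701, -0.019, -0.025, 0.713]
ft_force: [0.6, -1.5, -0.0]
grip_width: 0.0265
```

```bash
python3 -c "
from h import *
st()"
```

```text
13.35 tcp [0.6137 0.02   0.1536] F [ 0.5509 -1.5046 -0.0134] w 0.026511789086558397 q [0.025  0.4572 0.1099 1.1604 0.0156 0.0337]
[[ 0.998   0.0626  0.0077]
 [-0.0088  0.0171  0.9998]
 [ 0.0624 -0.9979  0.0177]]
```

move_arm --increments '[{"grip": 1, "linear": [0, -0.15, 0], "twist": 0}, {"grip": 1, "linear": [0, -0.1, 0], "twist": 0}, {"grip": 1, "linear": [-0.11, 0, 0.15], "twist": 0}, {"grip": 1, "linear": [-0.11, 0, 0.15], "twist": 0}, {"grip": 1, "linear": [-0.11, 0, 0.15], "twist": 0}]'

```text
clock: 13.85
eef_pos: [0.5495, 0.1084, 0.2115]
tool_rot: [-0.7, -0.021, -0.033, 0.713]
ft_force: [-0.3, 0.3, 0.0]
grip_width: 0.0263
```

move_arm --increments '[{"grip": 1, "linear": [-0.11, 0, 0.15], "twist": 0}, {"grip": 1, "linear": [-0.11, 0, 0.15], "twist": 0}, {"grip": 1, "linear": [-0.11, 0, 0.15], "twist": 0}, {"grip": 1, "linear": [-0.11, 0, 0.15], "twist": 0}, {"grip": 1, "linear": [0, 0, 0], "twist": 0}]'

```text
clock: 14.35
eef_pos: [0.4584, 0.2373, 0.2126]
tool_rot: [-0.698, -0.025, -0.034, 0.714]
ft_force: [0.2, -0.2, -0.2]
grip_width: 0.0261
```

```bash
python3 -c "
from h import *
st()
b,_,S=cloud('scene');cv2.imwrite('pics/p3.png',cv2.resize(b[100:320,340:560],(600,600)))"
```

```text
14.35 tcp [0.4584 0.2373 0.2126] F [ 0.2203 -0.1545 -0.2138] w 0.026052756845551747 q [ 0.4891  0.2156 -0.0806  1.1906 -0.0195  0.5015]
[[ 0.9965  0.0832  0.0123]
 [-0.0142  0.0222  0.9997]
 [ 0.0829 -0.9963  0.0233]]
```

View pics/p3.png

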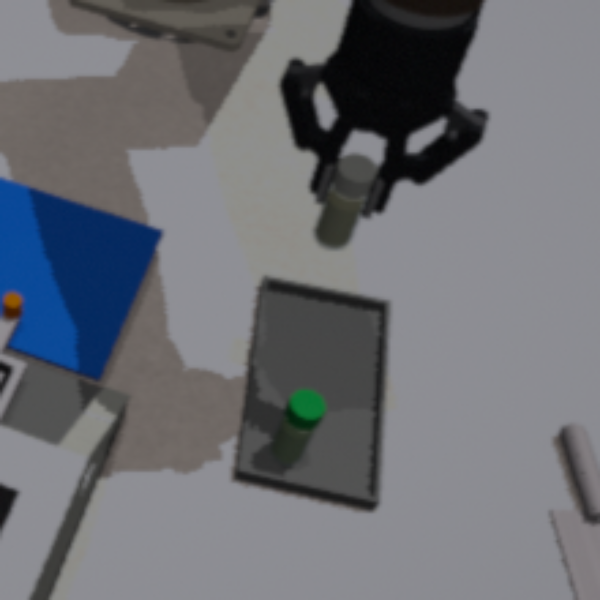

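The vial is held close to upright at crop (345,200). The grey tray is free towards the robot, and the green vial is at (300,420).

move_arm --increments '[{"grip": 1, "linear": [-0.135, 0, 0.135], "twist": 0}, {"grip": 1, "linear": [0, 0.2, 0], "twist": 0}, {"grip": 1, "linear": [0, 0.2, 0], "twist": 0}, {"grip": 1, "linear": [0, 0.2, 0], "twist": 0}, {"grip": 1, "linear": [0, 0.1, 0], "twist": 0}]'

```text
clock: 14.9
eef_pos: [0.4543, 0.2685, 0.0771]
tool_rot: [-0.695, -0.03, -0.043, 0.717]
ft_force: [-0.2, -0.3, -0.6]
grip_width: 0.0265
```

```bash
python3 -c "
from h import *
st()"
```

```text
14.9 tcp [0.4543 0.2685 0.0771] F [-0.2238 -0.2832 -0.5891] w 0.026503664559423035 q [ 0.5504  0.3429 -0.2918  0.8324 -0.0288  0.5676]
[[ 0.9945  0.1032  0.0171]
 [-0.0203  0.0296  0.9994]
 [ 0.1027 -0.9942  0.0315]]
```

move_arm --increments '[{"grip": 1, "linear": [0, 0.07, 0], "twist": 0}, {"grip": 1, "linear": [0, 0.04, 0], "twist": 0}, {"grip": 1, "linear": [0, 0.02, 0], "twist": 0}, {"grip": 1, "linear": [0, 0.01, 0], "twist": 0}, {"grip": 1, "linear": [0, 0, 0], "twist": 0}]'

```text
clock: 15.4
eef_pos: [0.46, 0.2653, 0.0469]
tool_rot: [-0.696, -0.027, -0.045, 0.716]
ft_force: [-0.8, 0.4, -0.3]
grip_width: 0.0265
```

move_arm --increments '[{"grip": 1, "linear": [0, 0.01, 0], "twist": 0}, {"grip": 1, "linear": [0, 0.008, 0], "twist": 0}, {"grip": 1, "linear": [0, 0, 0], "twist": 0}, {"grip": 1, "linear": [0, 0, 0], "twist": 0}, {"grip": 1, "linear": [0, 0, 0], "twist": 0}]'

```text
clock: 15.9
eef_pos: [0.4622, 0.2667, 0.046]
tool_rot: [-0.695, -0.029, -0.046, 0.717]
ft_force: [0.0, 0.2, -0.3]
grip_width: 0.026
```

move_arm --increments '[{"grip": 1, "linear": [0, 0.01, 0], "twist": 0}, {"grip": 1, "linear": [0, 0.01, 0], "twist": 0}, {"grip": 1, "linear": [0, 0.01, 0], "twist": 0}, {"grip": 1, "linear": [0, 0.005, 0], "twist": 0}, {"grip": 1, "linear": [0, 0.005, 0], "twist": 0}]'

```text
clock: 16.4
eef_pos: [0.4628, 0.2669, 0.0449]
tool_rot: [-0.695, -0.03, -0.047, 0.717]
ft_force: [-0.7, -0.9, 6.0]
grip_width: 0.0262
```

Contact is confirmed, so I'll release, rise and look.

move_arm --increments '[{"grip": 0.3, "linear": [0, 0, 0], "twist": 0}, {"grip": 0.3, "linear": [0, 0, 0], "twist": 0}, {"grip": 0.3, "linear": [0, 0, 0], "twist": 0}, {"grip": 0.3, "linear": [0, -0.15, 0], "twist": 0}, {"grip": 0.3, "linear": [0, -0.2, 0], "twist": 0}]'

```text
clock: 16.9
eef_pos: [0.4513, 0.2626, 0.1098]
tool_rot: [-0.697, -0.026, -0.043, 0.715]
ft_force: [1.0, 1.1, -0.7]
grip_width: 0.06
```

move_arm --increments '[{"grip": 0.3, "linear": [0, -0.2, 0], "twist": 0}, {"grip": 0.3, "linear": [0, -0.2, 0], "twist": 0}, {"grip": 0.3, "linear": [0, 0, 0], "twist": 0}, {"grip": 0.3, "linear": [0, 0, 0], "twist": 0}, {"grip": 0.3, "linear": [0, 0, 0], "twist": 0}]'

```text
clock: 17.4
eef_pos: [0.4451, 0.2619, 0.1965]
tool_rot: [-0.696, -0.029, -0.046, 0.716]
ft_force: [-0.2, -0.3, -0.8]
grip_width: 0.0598
```

```bash
python3 -c "
from h import *
st()
b,_,S=cloud('scene');cv2.imwrite('pics/p4.png',cv2.resize(b[100:320,340:560],(500,500)))
k=np.zeros(S.shape[:2],bool);k[150:300,400:500]=1;k&=(S[...,2]>.076)&(S[...,2]<.083)&(b.max(-1)>90)
Q=S[k];print(k.sum());Q=Q[Q[:,0]<.51];print('white',len(Q),np.median(Q,0) if len(Q) else 0)"
```

```text
17.4 tcp [0.4451 0.2619 0.1965] F [-0.2406 -0.3244 -0.7756] w 0.05975002789853608 q [ 0.5503  0.2096 -0.1337  1.1224 -0.0313  0.5725]
[[ 0.9941  0.1057  0.0222]
 [-0.0253  0.0281  0.9993]
 [ 0.105  -0.994   0.0307]]
154
white 52 [0.458  0.2675 0.0793]
```

View pics/p4.png

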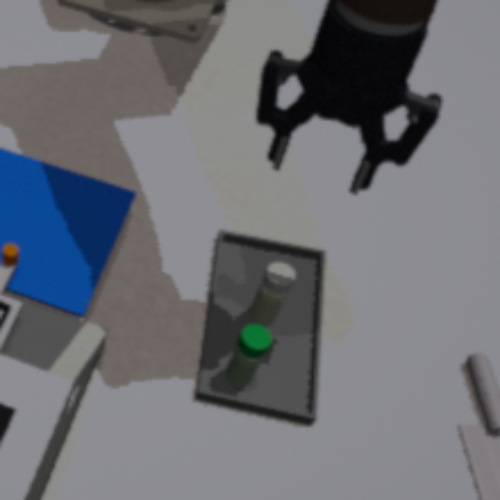

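The white vial stands upright in the grey tray at (0.458, 0.268), clear of the green one. Next is the red vial.

move_arm --increments '[{"grip": 0.3, "linear": [0.01, 0, -0.24], "twist": 0}, {"grip": 0.3, "linear": [0.01, 0, -0.24], "twist": 0}, {"grip": 0.3, "linear": [0.01, 0, -0.24], "twist": 0}, {"grip": 0.3, "linear": [0.01, 0, -0.24], "twist": 0}, {"grip": 0.3, "linear": [0.01, 0, -0.24], "twist": 0}]'

```text
clock: 17.95
eef_pos: [0.4475, 0.02, 0.1817]
tool_rot: [-0.696, -0.03, -0.036, 0.716]
ft_force: [1.3, -0.2, -1.0]
grip_width: 0.06
```

move_arm --increments '[{"grip": 0.3, "linear": [0.01, 0, -0.24], "twist": 0}, {"grip": 0.3, "linear": [0.01, 0, -0.24], "twist": 0}, {"grip": 0.3, "linear": [0.01, 0, -0.24], "twist": 0}, {"grip": 0.3, "linear": [0.01, 0, -0.24], "twist": 0}, {"grip": 0.3, "linear": [0.01, 0, -0.24], "twist": 0}]'

```text
clock: 18.45
eef_pos: [0.4499, -0.2287, 0.1677]
tool_rot: [-0.695, -0.026, -0.032, 0.718]
ft_force: [1.7, 0.1, -0.5]
grip_width: 0.06
```

```bash
python3 -c "
from h import *
st()"
```

```text
18.45 tcp [ 0.4499 -0.2287  0.1677] F [ 1.673   0.0948 -0.4802] w 0.05998977705469184 q [-0.511   0.2445 -0.1638  1.107   0.0678 -0.5001]
[[ 0.9967  0.0813  0.0077]
 [-0.0103  0.0321  0.9994]
 [ 0.081  -0.9962  0.0328]]
```

move_arm --increments '[{"grip": 0.3, "linear": [0.015, 0, -0.21], "twist": 0}, {"grip": 0.3, "linear": [0.015, 0, -0.21], "twist": 0}, {"grip": 0.3, "linear": [0, 0.0, 0], "twist": 0}, {"grip": 0.3, "linear": [0, 0.12, 0], "twist": 0}, {"grip": 0.3, "linear": [0, 0.06, 0], "twist": 0}]'

```text
clock: 18.95
eef_pos: [0.4537, -0.321, 0.1203]
tool_rot: [-0.693, -0.018, -0.033, 0.72]
ft_force: [-0.8, 1.2, -0.8]
grip_width: 0.0599
```

```bash
python3 -c "
from h import *
st()"
```

```text
18.95 tcp [ 0.4537 -0.321   0.1203] F [-0.8444  1.2327 -0.7587] w 0.05989450447787071 q [-0.6559  0.3939 -0.0819  1.0593  0.0736 -0.6331]
[[ 0.9971  0.0731  0.0201]
 [-0.0229  0.0365  0.9991]
 [ 0.0723 -0.9967  0.0381]]
```

move_arm --increments '[{"grip": 0.3, "linear": [0.03, 0, 0.05], "twist": 0}, {"grip": 0.3, "linear": [0, 0.12, 0], "twist": 0}, {"grip": 0.3, "linear": [0, 0.12, 0], "twist": 0}, {"grip": 0.3, "linear": [0, 0.08, 0], "twist": 0}, {"grip": 0.3, "linear": [0, 0.04, 0], "twist": 0}]'

```text
clock: 19.45
eef_pos: [0.4666, -0.3004, 0.0467]
tool_rot: [-0.692, -0.019, -0.03, 0.721]
ft_force: [-1.3, 0.7, -0.3]
grip_width: 0.0599
```

```bash
python3 -c "
from h import *
st()"
```

```text
19.45 tcp [ 0.4666 -0.3004  0.0467] F [-1.2944  0.7033 -0.3452] w 0.059940064140712374 q [-0.6127  0.4709 -0.1768  0.8892  0.0746 -0.596 ]
[[ 0.9974  0.0705  0.014 ]
 [-0.0169  0.0416  0.999 ]
 [ 0.0699 -0.9966  0.0427]]
```

move_arm --increments '[{"grip": 0.3, "linear": [0, 0.015, -0.038], "twist": 0}, {"grip": 0.3, "linear": [0, 0, 0], "twist": 0}, {"grip": 1, "linear": [0, 0, 0], "twist": 0}, {"grip": 1, "linear": [0, 0, 0], "twist": 0}, {"grip": 1, "linear": [0, 0, 0], "twist": 0}]'

```text
clock: 19.95
eef_pos: [0.4692, -0.3076, 0.0462]
tool_rot: [-0.692, -0.022, -0.03, 0.721]
ft_force: [0.4, 0.0, -0.6]
grip_width: 0.0266
```

move_arm --increments '[{"grip": 1, "linear": [0, 0, 0], "twist": 0}, {"grip": 1, "linear": [0, -0.05, 0], "twist": 0}, {"grip": 1, "linear": [0, -0.15, 0], "twist": 0}, {"grip": 1, "linear": [0, -0.2, 0], "twist": 0}, {"grip": 1, "linear": [0, -0.2, 0], "twist": 0}]'

```text
clock: 20.45
eef_pos: [0.4557, -0.3091, 0.1645]
tool_rot: [-0.689, -0.017, -0.026, 0.724]
ft_force: [0.3, -0.5, 1.7]
grip_width: 0.0264
```

move_arm --increments '[{"grip": 1, "linear": [0, -0.2, 0], "twist": 0}, {"grip": 1, "linear": [0, 0, 0], "twist": 0}, {"grip": 1, "linear": [0, 0, 0], "twist": 0}, {"grip": 1, "linear": [0, 0, 0], "twist": 0}, {"grip": 1, "linear": [0, 0, 0], "twist": 0}]'

```text
clock: 20.95
eef_pos: [0.4545, -0.3127, 0.2143]
tool_rot: [-0.691, -0.021, -0.03, 0.722]
ft_force: [-0.3, -0.2, -0.1]
grip_width: 0.0262
```

```bash
python3 -c "
from h import *
st()
b,_,S=cloud('scene');cv2.imwrite('pics/p5.png',cv2.resize(b[50:220,150:350],(600,510)))
c,_,P=cloud('top');np.save('top3.npy',P);np.save('scene3.npy',S);np.save('top3i.npy',c);np.save('scene3i.npy',b)
z=P[...,2];k=np.zeros(z.shape,bool);k[130:185,255:305]=1
k&=(z>.058)&(z<.069);rc=cv2.minAreaRect(P[k][:,:2].astype(np.float32));print('nest rim',k.sum(),rc,np.median(z[k]))
k2=(P[...,2]>.05)&(P[...,2]<.075);k2[:140]=0;k2[185:]=0;k2[:,:262]=0;k2[:,:]&=True;k2[:,300:]=0
d=c.max(-1)<60;m=k2&d;print('black',m.sum(),P[m].min(0),P[m].max(0),P[m].mean(0))"
```

```text
20.95 tcp [ 0.4545 -0.3127  0.2143] F [-0.2805 -0.1801 -0.1267] w 0.026155361880391484 q [-0.645   0.3244  0.0715  1.2859  0.077  -0.6302]
[[ 0.9973  0.0718  0.012 ]
 [-0.0151  0.0423  0.999 ]
 [ 0.0712 -0.9965  0.0432]]
nest rim 299 ((0.6093762516975403, 0.022631224244832993), (0.07919963449239731, 0.058812253177165985), 0.4339674413204193) 0.0603036146418641
black 10 [0.5923 0.0025 0.0587] [0.6346 0.0426 0.0679] [0.6098 0.0272 0.0636]
```

View pics/p5.png

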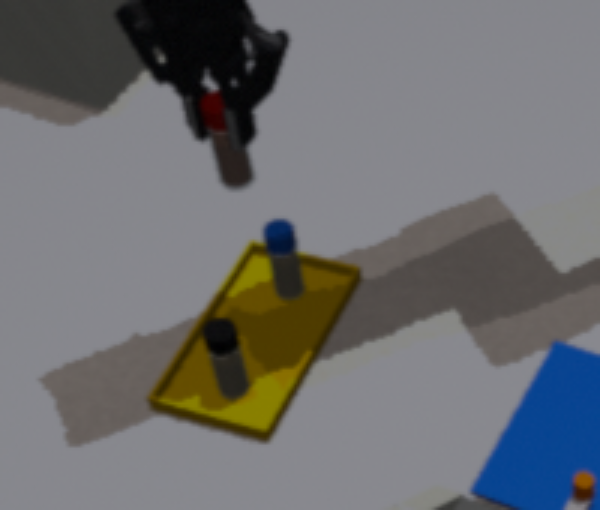

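The red vial is held near upright at crop (225,140). Black and blue are undisturbed.

move_arm --increments '[{"grip": 1, "linear": [0.085, 0.01, 0.186], "twist": 0}, {"grip": 1, "linear": [0.085, 0.01, 0.186], "twist": 0}, {"grip": 1, "linear": [0.085, 0.01, 0.186], "twist": 0}, {"grip": 1, "linear": [0.085, 0.01, 0.186], "twist": 0}, {"grip": 1, "linear": [0.085, 0.01, 0.186], "twist": 0}]'

```text
clock: 21.55
eef_pos: [0.5413, -0.1267, 0.2116]
tool_rot: [-0.69, -0.012, -0.031, 0.723]
ft_force: [0.5, -0.2, 0.2]
grip_width: 0.0264
```

move_arm --increments '[{"grip": 1, "linear": [0.085, 0.01, 0.186], "twist": 0}, {"grip": 1, "linear": [0.085, 0.01, 0.186], "twist": 0}, {"grip": 1, "linear": [0.085, 0.01, 0.186], "twist": 0}, {"grip": 1, "linear": [0.08, 0.01, 0.15], "twist": 0}, {"grip": 1, "linear": [0, 0, 0], "twist": 0}]'

```text
clock: 22.05
eef_pos: [0.6131, 0.0251, 0.2075]
tool_rot: [-0.69, -0.011, -0.025, 0.724]
ft_force: [0.1, -0.1, -1.5]
grip_width: 0.0264
```

```bash
python3 -c "
from h import *
st()"
```

```text
22.05 tcp [0.6131 0.0251 0.2075] F [ 0.0631 -0.1217 -1.5163] w 0.02640450074053153 q [0.0181 0.4365 0.2201 1.3026 0.0464 0.0387]
[[ 0.9985  0.0509  0.0182]
 [-0.0206  0.0473  0.9987]
 [ 0.0499 -0.9976  0.0483]]
```

move_arm --increments '[{"grip": 1, "linear": [0, 0.15, -0.03], "twist": 0}, {"grip": 1, "linear": [0, 0.15, 0], "twist": 0}, {"grip": 1, "linear": [0, 0.1, 0], "twist": 0}, {"grip": 1, "linear": [0, 0.04, 0], "twist": 0}, {"grip": 1, "linear": [0, 0, 0], "twist": 0}]'

```text
clock: 22.55
eef_pos: [0.615, 0.0232, 0.1124]
tool_rot: [-0.69, -0.009, -0.021, 0.723]
ft_force: [-0.4, -0.1, -0.4]
grip_width: 0.0266
```

```bash
python3 -c "
from h import *
st()
b,_,S=cloud('scene');a,_,P=cloud('top')
i=b.astype(int);k=(i[...,2]>90)&(i[...,1]<60)&(i[...,0]<60);k[:180]=0;k[260:]=0;k[:,:300]=0;k[:,350:]=0
print('red cap',k.sum(),np.nanmedian(S[k],0),np.nanmin(S[k],0),np.nanmax(S[k],0))
cv2.imwrite('pics/p6.png',np.hstack([cv2.resize(b[180:270,280:370],(400,400),interpolation=2),cv2.resize(a[120:210,235:325],(400,400),interpolation=2)]))"
```

```text
22.55 tcp [0.615  0.0232 0.1124] F [-0.4094 -0.0597 -0.4044] w 0.026562136664451657 q [0.0155 0.5045 0.0743 1.0967 0.0452 0.0336]
[[ 0.9989  0.043   0.0161]
 [-0.0181  0.0459  0.9988]
 [ 0.0423 -0.998   0.0466]]
red cap 3 [0.5355 0.0253 0.0753] [0.5336 0.0245 0.0743] [0.5392 0.0268 0.0761]
```

View pics/p6.png

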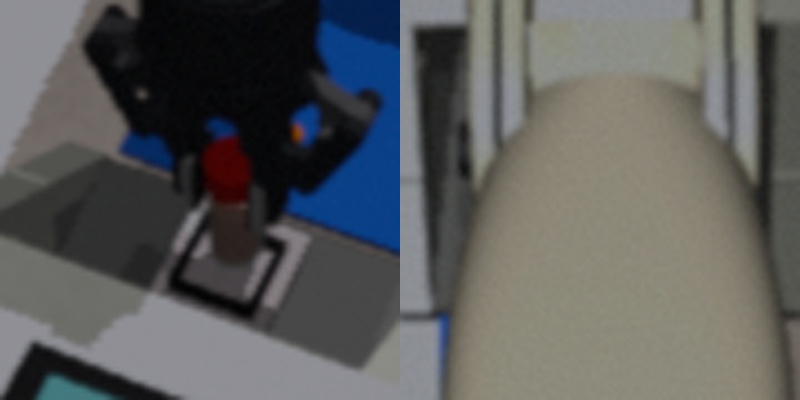

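```bash
python3 -c "
from h import *
p=bot.camera_params('scene')
def pr(X):
    q=cv2.projectPoints(np.array(X,float).reshape(-1,3),np.array(p['rvec'],float),np.array(p['tvec'],float),np.array(p['camera_matrix'],float),None)[0][:,0]
    return ((q-[280,180])*400/90).round(0).tolist()
c=np.array([.6135,.0225,.064]);s=.0225
print('rim',pr([c+[a*s,b*s,0] for a,b in((1,-1),(1,1),(-1,1),(-1,-1))]))
th=np.linspace(0,2*np.pi,8,endpoint=False)
v=np.array([.610,.022,.070]);print('vial bottom',pr(v),pr([v+[.014*np.cos(t),.014*np.sin(t),0] for t in th]))
print('cap top',pr(v+[0,0,.075]))
print('dpx per 10mm x,y',pr(v+[.01,0,0]),pr(v+[0,.01,0]))"
```

```text
rim [[164.0, 278.0], [250.0, 312.0], [286.0, 239.0], [202.0, 207.0]]
vial bottom [[228.0, 246.0]] [[216.0, 268.0], [238.0, 269.0], [254.0, 256.0], [255.0, 237.0], [239.0, 224.0], [217.0, 223.0], [201.0, 236.0], [201.0, 254.0]]
cap top [[231.0, 156.0]]
dpx per 10mm x,y [[219.0, 262.0]] [[247.0, 253.0]]
```

The vial's underside is at crop (237,250) and the nest rim is centred near (228,264). That puts the vial about 4 mm short in x, so I'll correct and lower.

move_arm --increments '[{"grip": 1, "linear": [0.02, 0, -0.005], "twist": 0}, {"grip": 1, "linear": [0, 0.02, -0.002], "twist": 0}, {"grip": 1, "linear": [0, 0.025, 0], "twist": 0}, {"grip": 1, "linear": [0, 0.02, 0], "twist": 0}, {"grip": 1, "linear": [0, 0.01, 0], "twist": 0}]'

```text
clock: 23.15
eef_pos: [0.6252, 0.0217, 0.1049]
tool_rot: [-0.69, -0.014, -0.027, 0.723]
ft_force: [-3.6, -0.6, 10.5]
grip_width: 0.026
```

move_arm --increments '[{"grip": 1, "linear": [0, -0.03, 0], "twist": 0}, {"grip": 1, "linear": [-0.03, 0, 0.003], "twist": 0}, {"grip": 1, "linear": [0, 0, 0], "twist": 0}, {"grip": 1, "linear": [0, 0, 0], "twist": 0}, {"grip": 1, "linear": [0, 0, 0], "twist": 0}]'

```text
clock: 23.65
eef_pos: [0.6179, 0.0224, 0.1107]
tool_rot: [-0.69, -0.014, -0.026, 0.723]
ft_force: [0.2, -0.2, -0.6]
grip_width: 0.0267
```

```bash
python3 -c "
from h import *
st()
b,_,S=cloud('scene')
cv2.imwrite('pics/p7.png',cv2.resize(b[180:270,280:370],(600,600),interpolation=2))"
```

```text
23.65 tcp [0.6179 0.0224 0.1107] F [ 0.2325 -0.2413 -0.6294] w 0.026650629832913175 q [0.0141 0.501  0.0628 1.0748 0.0452 0.0329]
[[ 0.9982  0.0571  0.0162]
 [-0.0188  0.046   0.9988]
 [ 0.0563 -0.9973  0.047 ]]
```

View pics/p7.png

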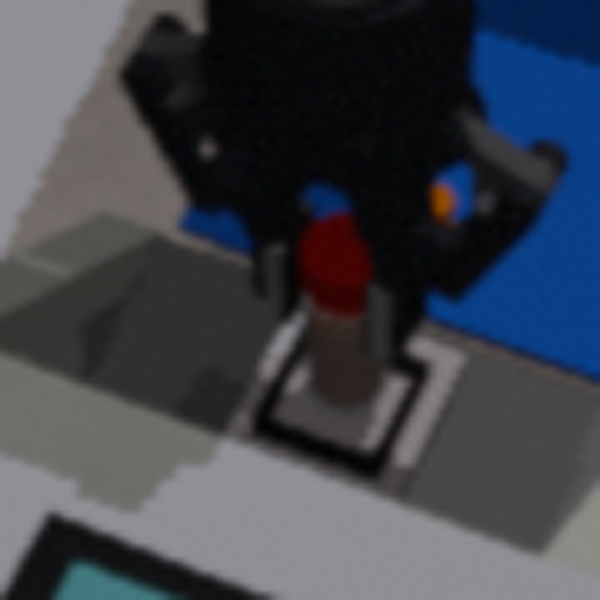

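move_arm --increments '[{"grip": 1, "linear": [0, 0.02, 0.004], "twist": 0}, {"grip": 1, "linear": [0, 0.02, 0], "twist": 0}, {"grip": 1, "linear": [0, 0.01, 0], "twist": 0}, {"grip": 1, "linear": [0, 0, 0], "twist": 0}, {"grip": 1, "linear": [0, 0, 0], "twist": 0}]'

```text
clock: 24.2
eef_pos: [0.6183, 0.0238, 0.0988]
tool_rot: [-0.69, -0.013, -0.026, 0.723]
ft_force: [0.2, 0.4, -0.6]
grip_width: 0.0264
```

move_arm --increments '[{"grip": 1, "linear": [0, 0.008, 0], "twist": 0}, {"grip": 1, "linear": [0, 0.008, 0], "twist": 0}, {"grip": 1, "linear": [0, 0.005, 0], "twist": 0}, {"grip": 1, "linear": [0, 0.005, 0], "twist": 0}, {"grip": 1, "linear": [0, 0, 0], "twist": 0}]'

```text
clock: 24.7
eef_pos: [0.6194, 0.0239, 0.0978]
tool_rot: [-0.69, -0.015, -0.027, 0.723]
ft_force: [-0.3, -1.3, -0.2]
grip_width: 0.0262
```

move_arm --increments '[{"grip": 1, "linear": [0, 0.01, 0], "twist": 0}, {"grip": 1, "linear": [0, 0.01, 0], "twist": 0}, {"grip": 1, "linear": [0, 0.01, 0], "twist": 0}, {"grip": 1, "linear": [0, 0.008, 0], "twist": 0}, {"grip": 1, "linear": [0, 0.005, 0], "twist": 0}]'

```text
clock: 25.2
eef_pos: [0.6199, 0.024, 0.0976]
tool_rot: [-0.69, -0.016, -0.029, 0.723]
ft_force: [-2.9, -0.6, 6.8]
grip_width: 0.0262
```

move_arm --increments '[{"grip": 0.3, "linear": [0, 0, 0], "twist": 0}, {"grip": 0.3, "linear": [0, 0, 0], "twist": 0}, {"grip": 0.3, "linear": [0, 0, 0], "twist": 0}, {"grip": 0.3, "linear": [0, -0.1, 0], "twist": 0}, {"grip": 0.3, "linear": [0, -0.2, 0], "twist": 0}]'

```text
clock: 25.7
eef_pos: [0.612, 0.0214, 0.1498]
tool_rot: [-0.69, -0.011, -0.024, 0.723]
ft_force: [0.6, -0.4, 0.2]
grip_width: 0.0599
```

move_arm --increments '[{"grip": 0.3, "linear": [0, -0.2, 0], "twist": 0}, {"grip": 0.3, "linear": [0, -0.2, 0], "twist": 0}, {"grip": 0.3, "linear": [-0.2, 0, 0], "twist": 0}, {"grip": 0.3, "linear": [-0.2, 0, 0], "twist": 0}, {"grip": 0.3, "linear": [-0.2, 0, 0], "twist": 0}]'

```text
clock: 26.2
eef_pos: [0.4962, 0.0198, 0.2309]
tool_rot: [-0.69, -0.018, -0.031, 0.723]
ft_force: [-0.0, -1.0, 0.2]
grip_width: 0.0596
```

move_arm --increments '[{"grip": 0.3, "linear": [-0.2, 0, 0], "twist": 0}, {"grip": 0.3, "linear": [-0.2, 0, 0], "twist": 0}, {"grip": 0.3, "linear": [0, 0, 0], "twist": 0}, {"grip": 0.3, "linear": [0, 0, 0], "twist": 0}, {"grip": 0.3, "linear": [0, 0, 0], "twist": 0}]'

```text
clock: 26.7
eef_pos: [0.4087, 0.0215, 0.2237]
tool_rot: [-0.69, -0.017, -0.03, 0.723]
ft_force: [-0.6, -0.2, -0.2]
grip_width: 0.0596
```

```bash
python3 -c "
from h import *
st()
b,_,S=cloud('scene');a,_,P=cloud('top')
i=a.astype(int);k=(i[...,2]>90)&(i[...,1]<60)&(i[...,0]<60);k[:140]=0;k[190:]=0;k[:,:260]=0;k[:,300:]=0
print('red cap',k.sum(),np.nanmedian(P[k],0))
k=np.zeros(k.shape,bool);k[190:204,272:288]=1;k&=(i[...,2]>130)&(i[...,0]<90);print('post',np.nanmedian(P[k],0))
cv2.imwrite('pics/p8.png',np.hstack([cv2.resize(a[110:260,140:290+20][:, :170],(400,353)),cv2.resize(b[110:300,200:490],(400,353))[:, :400]]))"
```

```text
26.7 tcp [0.4087 0.0215 0.2237] F [-0.6348 -0.1519 -0.1955] w 0.059554417540319586 q [ 0.0197  0.0101 -0.2861  1.2069  0.0444  0.0393]
[[ 0.9976  0.0668  0.0166]
 [-0.0196  0.0457  0.9988]
 [ 0.0659 -0.9967  0.0469]]
red cap 111 [0.614  0.0269 0.1312]
post [0.539  0.0232 0.0729]
```

View pics/p8.png

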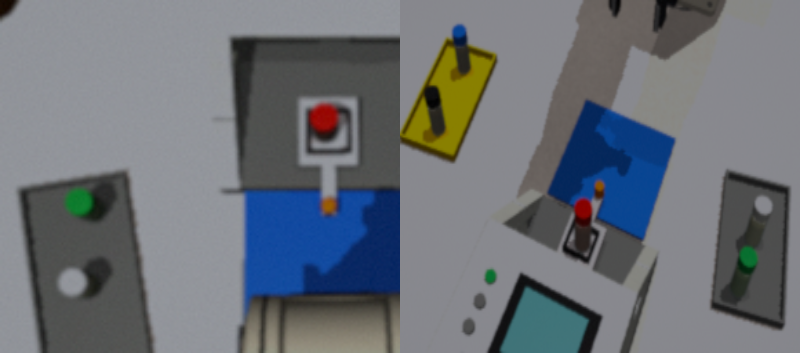

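The red vial stands in the nest at left crop (323,118). Its cap top is at z = 0.131, matching 56 + 75 mm, so it is seated and upright. The post is still out and the panel is open.

```bash
python3 -c "
from h import *
print(bot.job_done())"
```

```text
the job is handed in; nothing more can be done
None
```

The job is done and was handed in after about 27 s of robot time; the hand-in gives no verdict.

- **Panel:** I pressed the panel at its disc and it swung fully open. It was lying level in the last picture.
- **Carriage:** I drew the carriage out about 100 mm by its post. It stayed out: the post is still at x ≈ 0.539, against about 0.636 at home.
- **White-capped vial:** it stands upright in the grey tray at (0.458, 0.268), clear of the green-capped vial.
- **Red-capped vial:** it stands in the carriage nest. Its cap top reads 131 mm, the height expected for a vial standing on the nest floor. The cap reads about 4 mm to the left (+y) of my nest centre, close to the nest's clearance limit.
- **Other vials:** the blue-, black- and green-capped vials look undisturbed.

Three things did not go cleanly:

- **First lowering:** the red-capped vial first landed on the nest's rear rim with about 10 N, because the x correction overshot. I lifted it, re-aimed and lowered it again without trouble.
- **Tool tilt:** the tool drifted a few degrees off vertical during the moves. The vials stood up straight once released.
- **Camera agreement:** the two cameras disagreed by a few millimetres: about 3 mm on the nest, 4 mm on the white cap. On the press disc they differed by about 2 cm, and I used the top camera's value, which matched the panel's geometry.

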